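# Set the straightedge and clamp screw of a slide-marking jig

## Robot

A 6-joint arm with a two-finger parallel gripper is mounted at the origin on the work surface. World frame = base frame: x ahead of the robot, y to its left, z up, the work surface at z = 0. Lengths are in mm, angles in rad, forces in N, time in s.
With the tool pointing down it reaches from about 300 to 775 mm from the base axis. Payload 14.6 kg.
Tool frame: the origin (TCP) lies between the finger pads, 19 mm behind the fingertips; this is the grasp point; z points along the fingers, y is the line along which they close (so a half turn about z gives the same grasp; the last joint's range is limited). The gripper opens to 94 mm and grips with 3 to 60 N. Pads are 16 mm wide; open, the fingers measure 119 mm over their backs; the gripper's body (75 mm by 177 mm) begins 78 mm behind the grasp point.
Start: joints at [1.194, 0.3, 1.521, -0, 1.321, -0.067], TCP at [167.675, 523.808, 224.246] pointing down, gripper open.
Joint ranges: [-3.03, 3.03], [-0.79, 2.21], [0.23, 2.52], [-1.04, 4.18], [0, 3.07], [-2.55, 2.55]. Speed limits (rad/s): [2.22, 2.22, 2.57, 3.14, 3.14, 3.14].

## Interface

Orientations are given as [roll, pitch, yaw] about the fixed x, y, z axes, in that order (R = Rz(yaw) Ry(pitch) Rx(roll)).
In Python, from cell import manip gives the robot as it stands. The module is installed in compiled form; this text tells all that it offers.
- The arm moves only by the shell command python3 -m creep 'ROWS' [FORCE]. ROWS is a JSON object of lists of equal length, an entry for each row: "slide": the shift along the world's x, y, z in cm, a list of three; "turn": the turn about the world's z in rad; "claw": the opening, from 0 (shut) to 1 (fully open). A call has 1 to 8 rows; each row shifts and turns the commanded pose from where the row before left it; what a row does not reach is not made up. A row lasts 1/8 s, in which the tool goes at most 62.5 mm and 10.7 degrees, less where a joint would pass 70% of its speed; a pose out of reach is approached as far as the arm can. A call with a gripper value outside its range is refused whole. The fingers move at their own pace and stop on an object; FORCE is the grip in N (left out, the last holds). Time passes only in rows, so rows that do not move let the fingers close. It gives the time, the measured TCP pose, the force, the opening and the grip force at its end, in the units of the state.
- manip.read_state(): the state, without advancing time (a new reading comes with each control period).
- manip.camera(name): name is "scene" or "top" or "wrist"; returns (picture, depth): 384x512x3 uint8, red, green, blue; 384x512 float32, mm along the optical axis (not along the pixel's ray), 0 where there is no reading.
- manip.calibration(name): a dict with "intrinsics" (3x3 intrinsics, pixels), "pose" (4x4, takes a point from camera to world coordinates). Camera axes: x right, y up, looking along -z (the intrinsics and any distortion apply to the point x, -y, -z); pixel columns grow to the right and rows downward; lengths in mm; the calibration is good to about 2 mm. A picture is of the moment at which its call begins: read the wrist's pose just before it. calibration takes no time and is no camera call; for the wrist camera it gives the pose at the moment of the call.
- manip.sign_off(): hands the job in; it is judged then, once.
Trained networks look in the newest picture that a camera, given by its name, has taken for a name from the list of things; names that differ only in an ending like _2 or _b are one class to them, and where a whole thing is asked for, a point or a joint stands for the part that bears it (a point fixed in the world has none). Each returns a list of dicts, best first, with "score" (0 to 1); they miss things now and then, are a little off and sometimes report something else, mostly with a low value. They report only what shows in the picture. A call takes as long as a camera call. They do not tell look-alikes from the thing itself.
- manip.cut_out(query, camera): "mask" (384x512 bool, what is visible of it) and "position" ([column, row] in pixels, amid what is visible of it).
The state is a dict: "clock": time; "joints": joint angles; "qd": joint speeds; "effort": joint torques, N m; "eef_pos": TCP position; "eef_rot": TCP orientation; "wrist_force": force on the tool from outside, world axes, zero at the start; "moment": the same for the moment, N m; "finger_gap": finger opening in mm; "finger_force": force on a finger pad.
Only numpy, scipy, OpenCV 4.12 (cv2) and the standard library are available. Lean on these libraries where they do the work, as an engineer would, in place of code of your own. Each camera call takes 0.05 s, during which the arm holds its last target. There are 200 camera calls.

## Task

Take the straightedge by its grip, slide it in under the clamp screw of the slide-marking jig so that it lies flat on the jig's plate with its graduated edge flush along the near face of the slide carrier and its ends about level with the carrier's ends, and let go of it. Then screw the clamp screw down (clockwise) until it seats, and back it off a quarter turn so the straightedge is left as a sliding fit. Finish still gripping the screw's bar at that setting so it cannot creep, with the straightedge still flush and the other things on the bench left alone.

Things in the scene. Friction and masses are not known exactly. Their poses are not given: they have to be found in the camera images.
- jig: Fixed slide-marking jig. Origin: on the bench, under its grey base plate, 170 x 220 x 12 mm (x -75..+95, y -110..+110 mm, top at z = 12 mm). x points away from the robot, y along the slide carrier bar on the plate. An upright clamp screw stands at x = 0, y = +70 mm, in an arm that overhangs the plate.
- carrier_face (a point): Middle of the foot of the slide carrier's near face, on the plate top, at x = +20, z = 12 mm of the jig; axes as the jig's. The carrier is an aluminium bar behind this face, 40 (x) x 200 (y) x 12 mm tall, with glass slides on top. The straightedge goes against this face.
- clamp_arm (a point): Middle of the near end of the clamp arm's top, at x = -14, y = +70, z = 44 mm of the jig; axes as the jig's. The aluminium arm is 26 mm wide (y) and 14 mm thick (z 30..44 mm of the jig), so it leaves 18 mm over the plate; it runs from here in +x, over the carrier, to a post behind it.
- screw (a joint): Angle (rad) by which the clamp screw is backed off: 0 = seated (hard stop: collar on the arm's top, tip just down on the straightedge); grows anticlockwise seen from above, up to 5.0. Starts 2.2 to 3.9; stays where it is left (about 0.05 Nm friction); rises 5 mm a turn.
- screw_grip (a point): Centre of the screw's grip, a black bar 44 mm long (point's x), 12 mm thick, 22 mm tall, on the screw's axis. Seated, the bar lies along the arm (jig's x), and this point is 71 mm above the bench, 27 mm above the arm's top. The screw's 8 mm tip hangs below the arm; seated it ends 8.3 mm above the plate.
- straightedge: Loose aluminium straightedge, 40 mm wide (x), 200 mm long (y), 8 mm thick, about 0.25 kg; origin at the middle of its underside. Its graduated working edge is the long edge at x = +20 mm, the one farther from the grip. It lies flat on the bench to the left or right of the jig.
- straightedge_grip (a point): Centre of the straightedge's grip, a black plastic block 15 mm (x) by 30 mm (y), 32 mm tall, standing on its top face; at x = -8, y = -20, z = +24 mm of the straightedge, its top 40 mm above the underside.
- edge_left (a point): Foot of the working edge near its +y end, at x = +20, y = +95, z = 0 mm of the straightedge.
- edge_right (a point): Foot of the working edge near its -y end, at x = +20, y = -95, z = 0 mm of the straightedge.
- slide_box: Bystander: closed grey-lidded slide box 89 x 134 x 34 mm, on the other side of the jig from the straightedge. Origins of bystanders are at the centre of their underside.
- petri: Bystander: closed clear petri dish, 92 mm across, 16 mm tall, on the right, beyond the place of straightedge or slide box.
- loupe: Bystander: grey stand loupe, 42 mm across, 40 mm tall, between robot and jig.
- jar: Bystander: clear jar with a white lid, 52 mm across, 70 mm tall, beyond the jig on the left.
- oil: Bystander: small amber bottle, 28 mm across, 62 mm tall, beyond the jig on the right.
- tube_rack: Bystander: white tube rack 70 x 180 mm, 94 mm tall with its tubes, on the left, beyond the place of straightedge or slide box.
Not all that is in view belongs to the job. Several things have the shape of the straightedge; the one meant has the colours described above.

How it is judged (in metres and radians):
On the way, in this order (a step that is already met when the one before it is completed fails the run):
1. the straightedge lies flat on the plate, flush along the carrier and let go (x of edge_left in the frame of carrier_face between -0.002 and 0.002 m and z of each of edge_left, edge_right in the frame of carrier_face below 0.003 m and x of edge_right in the frame of carrier_face between -0.002 and 0.002 m and y of straightedge in the frame of carrier_face between -0.02 and 0.02 m and contact force between the fingers and straightedge below 0.2 N), for 0.2 s.
2. the clamp screw is seated with the straightedge flush under it (value of joint screw below 0.1 rad and x of edge_left in the frame of carrier_face between -0.002 and 0.002 m and z of each of edge_left, edge_right in the frame of carrier_face below 0.003 m and x of edge_right in the frame of carrier_face between -0.002 and 0.002 m and y of straightedge in the frame of carrier_face between -0.02 and 0.02 m), for 0.15 s.
At the end, for the whole second after the job is handed in: Fingers grip the bar (over 1 N, TCP within 50 mm of it), screw still, 1.57 rad (within 0.3) off its seat; straightedge untouched, at rest, on the plate (within 3 mm), both edge ends within 2 mm of the carrier face, centred within 20 mm (all of step 1 and value of joint screw between 1.27 and 1.87 rad and velocity of joint screw between -0.1 and 0.1 rad/s and contact force between the fingers and screw above 1 N and distance between the grasp point and screw_grip below 0.05 m and linear speed of straightedge below 0.02 m/s); the arm keeps its last pose, push and grip.
It fails at once if a bystander is pushed by more than 30 mm (distance of any of slide_box, petri, loupe, jar, oil, tube_rack from where it was at the start of the episode above 0.03 m).
It also fails if it takes over 72 s, if anything falls off the work surface, if the arm or the gripper's body presses on something with over 40 N, if the wrist force passes 120 N, or if a joint passes its speed limit or range.

## Working session

There is one attempt and no reset: what is moved stays moved. The work goes in short steps, Python scripts to look and compute and a shell command to move; the robot and the scene stay as the last step left them, time stands still between calls to the robot, and variables do not carry over. Pictures are saved under pics/ and viewed, at most 10 in all, crops included, and the job is handed in when it is done.

```bash
mkdir -p pics; cat > h.py <<'E'
import numpy as np, cv2
from cell import manip
def shot(cam,name=None):
    c=manip.calibration(cam); p,d=manip.camera(cam)
    if name: cv2.imwrite('pics/'+name,p[:,:,::-1])
    return p,d,c
def cloud(d,c):
    K=np.array(c['intrinsics']);T=np.array(c['pose'])
    v,u=np.mgrid[:d.shape[0],:d.shape[1]]
    P=np.stack([(u-K[0,2])/K[0,0]*d,-(v-K[1,2])/K[1,1]*d,-d],-1)
    return P@T[:3,:3].T+T[:3,3]
E
python3 - <<'E'
from h import *
s=manip.read_state();print({k:np.round(v,3).tolist() for k,v in s.items()})
for cam in ['top','scene']:
    p,d,c=shot(cam,cam+'1.png'); W=cloud(d,c); print(cam,np.round(c['pose'],2).tolist(),c.keys(),np.round(c['intrinsics'],1).tolist())
    for q in ['jig','straightedge','straightedge_grip','screw','slide_box','petri','loupe','jar','oil','tube_rack']:
        for r in manip.cut_out(q,cam)[:3]:
            m=r['mask']&(d>0)
            print(q,round(r['score'],2),np.round(r['position']),np.round(np.median(W[m],0)) if m.any() else None, np.round(np.percentile(W[m],[2,98],axis=0)).tolist())
E
```

```text
{'clock': 0.0, 'joints': [1.194, 0.301, 1.522, 0.0, 1.321, -0.067], 'qd': [-0.002, 0.0, -0.0, -0.001, -0.0, -0.0], 'effort': [0.0, -53.181, -35.273, 0.071, 0.024, -0.0], 'eef_pos': [167.613, 523.581, 223.666], 'eef_rot': [-3.14, -0.0, 2.832], 'wrist_force': [-0.629, 0.399, -0.454], 'moment': [-0.008, -0.069, 0.04], 'finger_force': 0.0, 'finger_gap': 94.174}
top [[0.0, 1.0, -0.09, 387.63], [-1.0, 0.0, 0.01, 77.1], [0.01, 0.09, 1.0, 1542.77], [0.0, 0.0, 0.0, 1.0]] dict_keys(['intrinsics', 'pose']) [[487.8, 0.0, 259.9], [0.0, 487.8, 188.3], [0.0, 0.0, 1.0]]
jig 0.61 [288. 169.] [595. -29.  15.] [[512.0, -137.0, 5.0], [682.0, 76.0, 51.0]]
straightedge 0.98 [170. 200.] [493. 350.  10.] [[446.0, 265.0, 2.0], [543.0, 437.0, 43.0]]
straightedge 0.92 [200. 272.] [279. 250.   9.] [[245.0, 156.0, -1.0], [315.0, 342.0, 42.0]]
straightedge 0.75 [291. 169.] [595. -32.  15.] [[515.0, -137.0, 7.0], [678.0, 73.0, 52.0]]
straightedge_grip 0.91 [165. 203.] [493. 352.   9.] [[445.0, 265.0, 2.0], [543.0, 439.0, 43.0]]
straightedge_grip 0.66 [ 89. 256.] [319. 580.   9.] [[223.0, 544.0, -2.0], [411.0, 624.
[... 1989 characters left out ...]
9.0]]
screw 0.16 [326. 172.] [500. 337.   9.] [[449.0, 259.0, 2.0], [543.0, 435.0, 41.0]]
slide_box 0.76 [128. 242.] [ 482. -351.   34.] [[425.0, -419.0, 3.0], [530.0, -284.0, 39.0]]
petri 0.63 [132. 300.] [ 659. -387.   16.] [[615.0, -428.0, 10.0], [700.0, -345.0, 21.0]]
loupe 0.61 [232. 176.] [397.  29.  39.] [[372.0, 12.0, 2.0], [411.0, 50.0, 45.0]]
jar 0.89 [340. 235.] [745. 235.  65.] [[721.0, 219.0, 12.0], [763.0, 261.0, 74.0]]
oil 0.57 [179. 302.] [ 717. -275.   39.] [[706.0, -290.0, 3.0], [724.0, -263.0, 65.0]]
tube_rack 0.65 [363. 194.] [650. 373.  52.] [[601.0, 291.0, 1.0], [675.0, 469.0, 95.0]]
tube_rack 0.55 [240. 241.] [611. -38.  14.] [[517.0, -141.0, 7.0], [685.0, 69.0, 57.0]]
```

```bash
python3 - <<'E'
import cv2
a=cv2.imread('pics/top1.png'); cv2.imwrite('pics/t1c.png',cv2.resize(a[100:320,40:440],None,fx=2,fy=2,interpolation=cv2.INTER_CUBIC))
E
```

```text
(no output)
```

View pics/t1c.png

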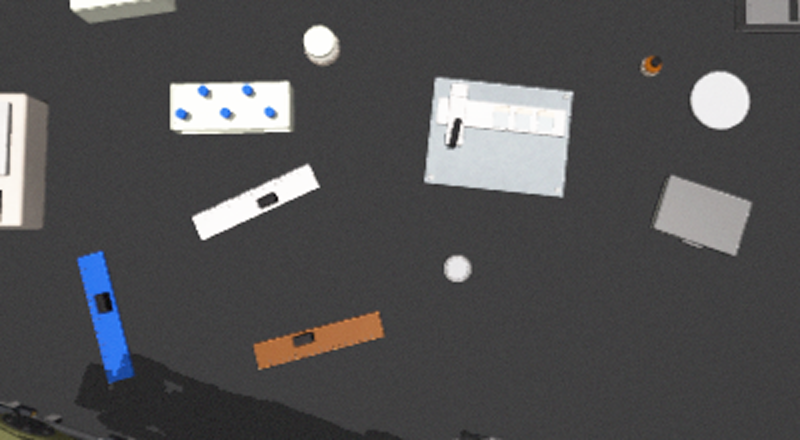

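The crop shows the aluminium straightedge with its black grip at about (267,199), near the centre (256,202). The blue and orange bars are look-alikes. The jig is at about (500,135), with the screw bar at (454,132).

```bash
cat >> h.py <<'E'
def near(W,d,xy,r,z0,z1):
    return (d>0)&(np.hypot(W[...,0]-xy[0],W[...,1]-xy[1])<r)&(W[...,2]>z0)&(W[...,2]<z1)
def rect(P):
    """min-area rectangle of xy points after trimming: centre, long-axis angle, (long, short)"""
    (c,s,a)=cv2.minAreaRect(P[:,:2].astype(np.float32)); a=np.radians(a)
    if s[0]<s[1]: a+=np.pi/2; s=s[::-1]
    return np.round(c,1),round((a+np.pi/2)%np.pi-np.pi/2,4),np.round(s,1)
def comp(m):
    m=cv2.morphologyEx(m.astype(np.uint8),cv2.MORPH_OPEN,np.ones((2,2)))
    n,l,st,_=cv2.connectedComponentsWithStats(m); return l==1+np.argmax(st[1:,4])
E
python3 - <<'E'
from h import *
for cam in ['top','scene']:
    p,d,c=shot(cam); W=cloud(d,c); g=p.astype(int).sum(-1)
    m=comp(near(W,d,(495,350),125,-15,60)&(g>330)); print(cam,'se',rect(W[m]),np.median(W[m],0).round(1))
    m=near(W,d,(495,350),60,-15,60)&(W[...,2]>30); print(' grip top',m.sum(),rect(W[m]),np.median(W[m],0).round(1))
    m=comp(near(W,d,(600,-30),170,4,19)&(g>250)); print(' plate',rect(W[m]),np.median(W[m],0).round(1))
    m=comp(near(W,d,(600,-30),170,20,33)); print(' carrier',rect(W[m]),np.median(W[m],0).round(1))
    m=near(W,d,(593,38),45,65,100); print(' bar',m.sum(),rect(W[m]),np.median(W[m],0).round(1))
    m=near(W,d,(610,38),75,38,52); print(' arm',m.sum(),rect(W[m]),np.median(W[m],0).round(1))
    m=near(W,d,(350,-150),30,-30,30); print(' table z',np.median(W[m],0).round(1))
E
```

```text
top se (array([479.9, 255.1]), np.float64(1.4428), array([376.6, 137.7])) [489.9 352.6   8.8]
 grip top 55 (array([495. , 330.4]), np.float64(-1.1543), array([29.8, 15.7])) [494.  331.2  40.7]
 plate (array([529.4, -28.1]), np.float64(-0.0956), array([302.3, 221.1])) [559.3 -28.2  13.2]
 carrier (array([550.4,  11.8]), np.float64(-0.7855), array([322.5, 137.9])) [621.4 -56.2  25.5]
 bar 59 (array([594.6,  40.2]), np.float64(-0.2413), array([44.3, 11.7])) [594.1  39.6  84.6]
 arm 188 (array([628.7,  36.5]), np.float64(-0.1041), array([96. , 25.7])) [638.6  35.4  45.6]
 table z [ 349.2 -150.2    0.7]
scene se (array([752.7,  86.5]), np.float64(-0.8004), array([955.7, 101.4])) [502.9 351.6   7.7]
 grip top 44 (array([495., 327.]), np.float64(-1.1801), array([33.6, 14.6])) [496.9 324.9  38.9]
 plate (array([825.4, -64.1]), np.float64(-0.1421), array([631.5, 226.9])) [586.9 -45.   12.4]
 carrier (array([870.2, -98.7]), np.float64(-0.1703), array([537.6, 156.1])) [631.1 -59.3  24.5]
 bar 70 (array([595.6,  35.5]), np.float64(-0.2679), array([46.6, 12.5])) [599.2  34.6  83.2]
 arm 223 (array([630.4,  32.1]), np.float64(-0.0856), array([95.1, 26.8])) [638.4  30.   44.8]
 table z [ 3.506e+02 -1.511e+02  3.000e-01]
```

```bash
sed -i 's/return l==1+np.argmax(st\[1:,4\])/return (l==1+np.argmax(st[1:,4]))\&(m0>0)/; s/^def comp(m):/def comp(m):\n    m0=m.astype(np.uint8)/' h.py
python3 -m creep '{"slide":[[4.67,-2.78,0],[4.67,-2.78,0],[4.67,-2.78,0],[4.67,-2.78,0],[4.67,-2.78,0],[4.67,-2.78,0],[4.67,-2.78,0],[0,0,0]],"turn":[-0.122,-0.122,-0.122,-0.122,-0.122,-0.122,-0.122,0],"claw":[1,1,1,1,1,1,1,1]}' 20
python3 - <<'E'
from h import *
s=manip.read_state();print(s['eef_pos'],s['eef_rot'])
p,d,c=shot('wrist','w1.png'); W=cloud(d,c); g=p.astype(int).sum(-1)
print(np.round(c['pose'],2).tolist())
m=comp(near(W,d,(495,350),140,4,13)&(g>330)); print('se',rect(W[m]),np.median(W[m],0).round(1))
m=comp(near(W,d,(495,330),60,33,50)); print(' grip top',m.sum(),rect(W[m]),np.median(W[m],0).round(1))
E
```

```text
clock: 2.2
eef_pos: [496.9, 327.1, 223.7]
eef_rot: [-3.141, 0.0, 1.973]
wrist_force: [-0.1, 0.8, -0.8]
finger_gap: 94.0
finger_force: 0.0
[496.8593243  327.09930079 223.68485079] [-3.14113057e+00  3.34006637e-04  1.97251244e+00]
[[0.92, -0.38, -0.1, 465.93], [0.39, 0.89, 0.24, 397.14], [0.0, -0.26, 0.96, 384.19], [0.0, 0.0, 0.0, 1.0]]
se (array([492.7, 348.3]), np.float64(-1.1355), array([198.7,  38.7])) [485.3 366.2   8.2]
 grip top 275 (array([493.6, 327.6]), np.float64(-1.1138), array([28.5, 13.6])) [493.5 327.5  40.2]
```

View pics/w1.png

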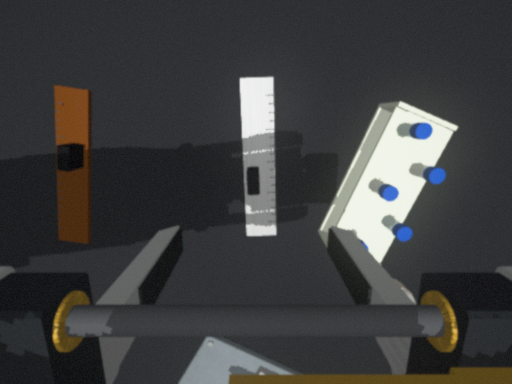

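The wrist view shows the straightedge at (260,155), with its grip at (253,180) and graduations on the right edge, away from the grip. That confirms it is the right one and gives a yaw of about 0.435.

```bash
python3 -m creep '{"slide":[[-0.31,0,-3.5],[0,0,-4.5],[0,0,-4.5],[0,0,-4.0],[0,0,-2.0],[0,0,-0.75],[0,0,0],[0,0,0]],"turn":[0.033,0,0,0,0,0,0,0],"claw":[1,1,1,1,1,1,1,0]}' 40
python3 -m creep '{"slide":[[0,0,0],[0,0,0],[0,0,0],[0,0,0]],"turn":[0,0,0,0],"claw":[0,0,0,0]}' 40
```

```text
clock: 3.25
eef_pos: [492.0, 329.6, 33.1]
eef_rot: [3.14, -0.0, 2.011]
wrist_force: [-0.3, -0.2, 0.8]
finger_gap: 87.3
finger_force: 0.0
clock: 3.75
eef_pos: [491.5, 329.2, 31.8]
eef_rot: [3.142, 0.0, 2.011]
wrist_force: [-0.2, -0.8, -0.1]
finger_gap: 47.5
finger_force: 0.0
```

```bash
python3 -m creep '{"slide":[[0,0,0],[0,0,0],[0,0,0],[0,0,0],[0,0,0]],"turn":[0,0,0,0,0],"claw":[0,0,0,0,0]}' 40
python3 -m creep '{"slide":[[0,0,1.5],[0,0,3],[0,0,3.5],[0,0,0]],"turn":[0,0,0,0],"claw":[0,0,0,0]}' 40
python3 - <<'E'
from h import *
print(manip.read_state()['eef_pos'])
p,d,c=shot('wrist','w2.png'); W=cloud(d,c); g=p.astype(int).sum(-1)
z=manip.read_state()['eef_pos'][2]-31.8
m=comp(near(W,d,(495,350),140,z+3,z+13)&(g>330)); print('se',z,rect(W[m]),np.median(W[m],0).round(1))
E
```

```text
clock: 4.38
eef_pos: [491.6, 329.2, 31.8]
eef_rot: [3.141, -0.0, 2.011]
wrist_force: [0.5, -0.1, -0.1]
finger_gap: 14.6
finger_force: 40.0
clock: 4.88
eef_pos: [492.4, 329.8, 114.8]
eef_rot: [3.137, -0.0, 2.011]
wrist_force: [0.2, 0.6, -3.3]
finger_gap: 14.9
finger_force: 40.0
[492.44648033 329.82637523 114.83042998]
se 80.87686082884271 (array([474.6, 385.1]), np.float64(-1.1323), array([118.8,  39.5])) [470.  395.9  91.2]
```

```bash
python3 - <<'E'
from h import *
for cam in ['top','scene']:
    p,d,c=shot(cam); W=cloud(d,c); g=p.astype(int).sum(-1)
    m=comp(near(W,d,(600,-30),170,4,52)&(g>200)); print(cam,'plate',rect(W[m]),m.sum())
    m=comp(near(W,d,(600,-30),170,21,33)&(g>200)); print(' carrier',rect(W[m]),np.median(W[m],0).round(1))
    m=near(W,d,(593,38),45,77,95); print(' bar',m.sum(),rect(W[m]),np.median(W[m],0).round(1))
E
```

```text
top plate (array([595.3, -35.4]), np.float64(1.4668), array([223. , 168.5])) 3449
 carrier (array([623.4, -57.4]), np.float64(1.4625), array([152.5,  37.9])) [622.2 -59.7  25.5]
 bar 55 (array([594.6,  40.2]), np.float64(-0.2447), array([42.9, 11.8])) [594.3  39.7  84.8]
scene plate (array([600.8, -31.7]), np.float64(1.4668), array([222.1, 168.7])) 3390
 carrier (array([628.6, -57.5]), np.float64(1.4781), array([156. ,  39.2])) [628.7 -60.8  25. ]
 bar 57 (array([595.8,  35.9]), np.float64(-0.2598), array([44., 12.])) [597.3  35.4  84.3]
```

```bash
python3 -m creep '{"slide":[[0.2,-4.68,0],[0.4,-4.68,0],[0.5,-4.68,0],[0.5,-4.68,0],[0.5,-4.68,0],[0.5,-4.68,0],[0.5,-4.68,0],[0.5,-4.68,0]],"turn":[-0.068,-0.068,-0.068,-0.068,-0.068,-0.068,-0.068,-0.068],"claw":[0,0,0,0,0,0,0,0]}'
python3 -m creep '{"slide":[[0,0,0],[0,0,0],[0,0,0]],"turn":[0,0,0],"claw":[0,0,0]}'
python3 - <<'E'
from h import *
s=manip.read_state();print(s['eef_pos'],s['eef_rot'])
for cam in ['wrist','top']:
    p,d,c=shot(cam,cam+'3.png'); W=cloud(d,c); g=p.astype(int).sum(-1)
    zz=s['eef_pos'][2]-24
    m=comp(near(W,d,(540,-40),140,zz-8,zz+8)&(g>250)); print(cam,'se',m.sum(),rect(W[m]),np.median(W[m],0).round(1))
    m=comp(near(W,d,(600,-30),170,4,52)&(g>150)); print('plate',rect(W[m]),m.sum())
    m=comp(near(W,d,(600,-30),170,21,33)&(g>150)); print(' carrier',rect(W[m]),np.median(W[m],0).round(1))
    m=near(W,d,(593,38),45,77,95); print(' bar',m.sum(),rect(W[m]),np.median(W[m],0).round(1))
E
```

```text
clock: 6.02
eef_pos: [526.8, -46.7, 110.5]
eef_rot: [-3.139, -0.0, 1.465]
wrist_force: [0.9, 0.5, -2.7]
finger_gap: 14.9
finger_force: 40.0
clock: 6.4
eef_pos: [527.3, -44.2, 111.3]
eef_rot: [-3.141, -0.0, 1.468]
wrist_force: [0.8, -0.1, -1.7]
finger_gap: 14.7
finger_force: 40.0
[527.25305336 -44.24342341 111.31437816] [-3.14075701e+00 -1.17650354e-04  1.46832618e+00]
wrist se 11928 (array([539.6,   5.3]), np.float64(1.4659), array([131.6,  39.5])) [541.7  22.5  87.7]
plate (array([624. , -37.4]), np.float64(1.4686), array([218. , 113.3])) 27462
 carrier (array([623.6, -59.7]), np.float64(1.4673), array([155.7,  41. ])) [625.3 -44.6  24.7]
 bar 3615 (array([574.5,  30.5]), np.float64(-0.5838), array([67.1, 53.9])) [561.8  38.   86.9]
top se 261 (array([543.3,  38.2]), np.float64(1.4589), array([67.7, 38.1])) [541.9  39.8  88.7]
plate (array([597.3, -34.2]), np.float64(1.4904), array([223.4, 168.7])) 1344
 carrier (array([629.4,  -3.9]), np.float64(1.4777), array([44.9, 37.4])) [634.    3.3  25.3]
 bar 144 (array([575.3,  32.9]), np.float64(-0.5917), array([65.1, 55.8])) [563.1  39.7  87.3]
```

View pics/wrist3.png

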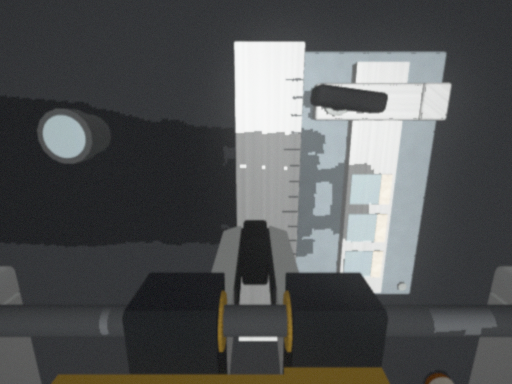

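The wrist view shows the straightedge held at (269,140), parallel to the carrier and clear of the screw bar at (348,99). It measures at jig x ≈ -50, y ≈ 0. Now I'll lower it.

```bash
python3 -m creep '{"slide":[[0,0,-1.5],[0,0,-2.5],[0,0,-1.8],[0,0,-0.8],[0,0,0],[0,0,0]],"turn":[0,0,0,0,0,0],"claw":[0,0,0,0,0,0]}'
python3 -m creep '{"slide":[[0,0,-0.05],[0,0,-0.05],[0,0,0],[0,0,0]],"turn":[0,0,0,0],"claw":[0,0,0,0]}'
```

```text
clock: 7.25
eef_pos: [527.9, -45.2, 46.4]
eef_rot: [3.141, 0.0, 1.467]
wrist_force: [0.5, -0.4, -2.6]
finger_gap: 15.0
finger_force: 40.0
clock: 7.75
eef_pos: [527.5, -45.2, 44.8]
eef_rot: [3.141, -0.0, 1.467]
wrist_force: [-0.2, 0.4, -1.9]
finger_gap: 14.4
finger_force: 40.0
```

```bash
python3 -m creep '{"slide":[[0,0,-0.05],[0,0,-0.05],[0,0,0],[0,0,0]],"turn":[0,0,0,0],"claw":[0,0,0,0]}'; python3 -c "
from h import *
p,d,c=shot('wrist','w4.png');W=cloud(d,c);g=p.astype(int).sum(-1)
m=comp(near(W,d,(540,20),100,16,30)&(g>250)&(W[...,0]<575));print(rect(W[m]),m.sum());A=np.c_[W[m],np.ones(m.sum())];print('plane',np.linalg.lstsq(A[:,[0,1,3]],W[m][:,2],rcond=None)[0], np.median(W[m],0))
m=near(W,d,(583,0),9,2,20);print('plate z',np.median(W[m],0),m.sum())"
```

```text
clock: 8.25
eef_pos: [527.5, -45.2, 43.8]
eef_rot: [3.142, 0.0, 1.467]
wrist_force: [0.8, -0.9, -0.9]
finger_gap: 14.6
finger_force: 40.0
(array([539.9,   3.8]), np.float64(1.4642), array([132.7,  39.7])) 11914
plane [-1.48895817e-03 -9.50431392e-04  2.10050608e+01] [542.07843464  21.28263837  20.16672368]
plate z [ 5.83061696e+02 -1.74695623e-02  1.21158111e+01] 608
```

```bash
python3 -m creep '{"slide":[[0.66,-0.07,0],[0.66,-0.07,0],[0.66,-0.07,0],[0.66,-0.07,0],[0.66,-0.07,0],[0.66,-0.07,0],[0.4,-0.04,0],[0,0,0]],"turn":[0,0,0,0,0,0,0,0],"claw":[0,0,0,0,0,0,0,0]}'
python3 - <<'E'
from h import *
s=manip.read_state();print(s['eef_pos'],s['wrist_force'],s['moment'])
p,d,c=shot('wrist','w5.png'); W=cloud(d,c)
X=np.array([.9946,-.1045]);Y=np.array([.1045,.9946]);o=np.array([588,-32.5])
j=np.stack([(W[...,:2]-o)@X,(W[...,:2]-o)@Y],-1)
# step profile: x where height rises past 22 (carrier near face) and se near edge
for y in range(-5,56,10):
    m=(abs(j[...,1]-y)<5)&(d>0)&(W[...,2]<32)
    hi=j[m&(W[...,2]>22.3)][:,0]; lo=j[m&(W[...,2]>18)&(W[...,2]<21.5)][:,0]
    print(y,np.percentile(hi,[1,3,50]).round(1) if len(hi) else None,np.percentile(lo,[1,50,99]).round(1) if len(lo) else None)
cv2.imwrite('pics/w5c.png',cv2.resize(p[20:320,180:470,::-1],None,fx=2,fy=2))
E
```

```text
clock: 9.3
eef_pos: [571.7, -49.9, 43.8]
eef_rot: [3.14, 0.0, 1.467]
wrist_force: [1.3, -0.5, 0.5]
finger_gap: 14.8
finger_force: 40.0
[571.68628219 -49.86696988  43.8184861 ] [ 1.31184664 -0.51116196  0.46153514] [-0.09352719 -0.1750931  -0.03182141]
-5 [-25.9 -20.9  34.2] [-26.9  -5.4  17.8]
5 [18.  18.8 37.3] [-27.3  -7.5  17.8]
15 [18.  18.9 37.7] [-27.2  -7.5  17.8]
25 [17.9 18.8 37.7] [-27.   -7.1  17.9]
35 [17.9 18.7 37.7] [-26.9  -7.2  17.8]
45 [17.9 18.8 37.6] [-27.3  -7.3  17.8]
55 [17.8 18.5 37.6] [-27.2 -11.7  17.7]
```

View pics/w5c.png

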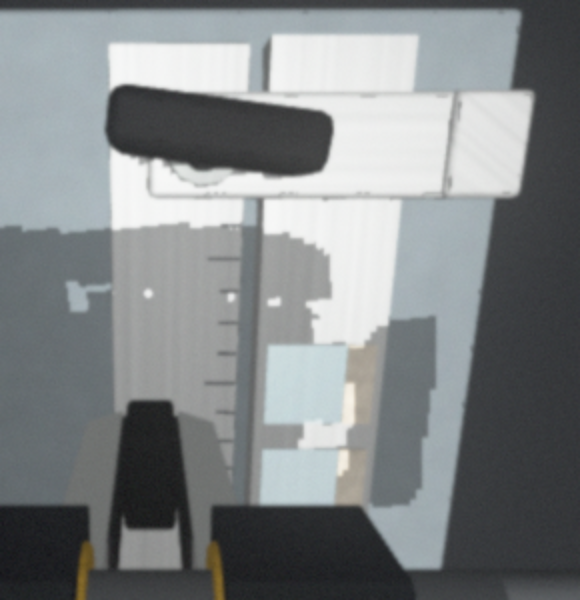

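The crop shows a plate gap of about 15 px, or 4–5 mm, between the straightedge (column 242) and the carrier face (about 260). It is parallel, under the tip, and its ends are nearly level with the carrier's. I'll close the gap gently.

```bash
python3 -m creep '{"slide":[[0.2,-0.02,0],[0.15,-0.016,0],[0,0,0],[0,0,0]],"turn":[0,0,0,0],"claw":[0,0,0,0]}'
python3 -m creep '{"slide":[[0.1,-0.01,0],[0,0,0],[0,0,0]],"turn":[0,0,0],"claw":[0,0,0]}'
python3 -m creep '{"slide":[[0.1,-0.01,0],[0,0,0],[0,0,0]],"turn":[0,0,0],"claw":[0,0,0]}'
```

```text
clock: 9.85
eef_pos: [574.6, -50.2, 43.8]
eef_rot: [3.141, 0.0, 1.467]
wrist_force: [-2.1, -0.0, 1.9]
finger_gap: 14.7
finger_force: 40.0
clock: 10.22
eef_pos: [575.6, -50.3, 43.8]
eef_rot: [3.142, 0.0, 1.467]
wrist_force: [-3.6, 0.3, 4.5]
finger_gap: 14.6
finger_force: 40.0
clock: 10.6
eef_pos: [576.6, -50.4, 43.8]
eef_rot: [3.141, -0.0, 1.467]
wrist_force: [-4.7, 0.0, 3.9]
finger_gap: 14.6
finger_force: 40.0
```

```bash
python3 -m creep '{"slide":[[0.1,-0.01,0],[0,0,0],[0,0,0]],"turn":[0,0,0],"claw":[0,0,0]}'
python3 -m creep '{"slide":[[0.05,-0.005,0],[0,0,0],[0,0,0]],"turn":[0,0,0],"claw":[0,0,0]}'
python3 - <<'E'
from h import *
s=manip.read_state();print(s['eef_pos'],s['wrist_force'],s['moment'])
p,d,c=shot('wrist','w6.png'); W=cloud(d,c)
X=np.array([.9946,-.1045]);Y=np.array([.1045,.9946]);o=np.array([588,-32.5])
j=np.stack([(W[...,:2]-o)@X,(W[...,:2]-o)@Y],-1)
for y in [5,25,45,55]:
    m=(abs(j[...,1]-y)<5)&(d>0)&(W[...,2]<32)
    hi=j[m&(W[...,2]>22.3)][:,0]; lo=j[m&(W[...,2]>18)&(W[...,2]<21.5)][:,0]; pl=m&(W[...,2]<16)&(j[...,0]>0)&(j[...,0]<30)
    print(y,np.percentile(hi,[1,3]).round(1),np.percentile(lo,[1,50,99]).round(1),'plate px',pl.sum())
cv2.imwrite('pics/w6c.png',cv2.resize(p[20:280,230:370,::-1],None,fx=2.3,fy=2.3))
E
```

```text
clock: 10.98
eef_pos: [577.2, -50.5, 43.8]
eef_rot: [-3.141, 0.0, 1.467]
wrist_force: [-6.8, 0.6, 7.6]
finger_gap: 14.9
finger_force: 40.0
clock: 11.35
eef_pos: [577.3, -50.5, 43.8]
eef_rot: [-3.139, 0.0, 1.467]
wrist_force: [-11.9, 0.6, 10.7]
finger_gap: 14.7
finger_force: 40.0
[577.26017791 -50.46234745  43.8013675 ] [-11.9261942    0.63469524  10.74820141] [0.03249619 2.19671164 0.17801645]
5 [18.1 19. ] [-21.8  -2.   17.9] plate px 0
25 [18.  18.9] [-21.5  -1.6  17.7] plate px 0
45 [17.9 18.8] [-21.8  -1.9  17.6] plate px 0
55 [17.9 18.6] [-21.7  -3.8  17.7] plate px 0
```

View pics/w6c.png

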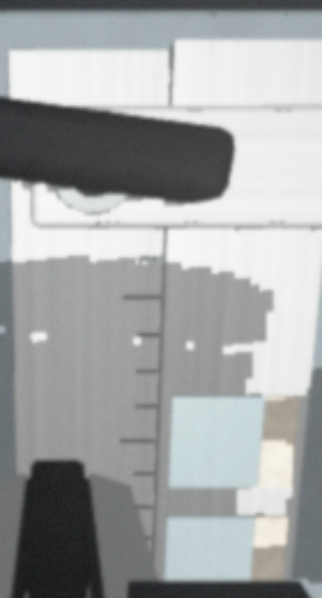

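The crop shows no plate between the straightedge's graduated edge (column 163) and the carrier at either end, and the contact force is 12 N. I'll press half a millimetre more, then open slightly and rise.

```bash
python3 -m creep '{"slide":[[0.05,-0.005,0],[0,0,0],[0,0,0]],"turn":[0,0,0],"claw":[0,0,0]}'
python3 -m creep '{"slide":[[0,0,0],[0,0,0],[0,0,0],[0,0,0]],"turn":[0,0,0,0],"claw":[0.25,0.25,0.25,0.25]}'
python3 -m creep '{"slide":[[0,0,0.5],[0,0,1.5],[0,0,4],[0,0,6],[0,0,3],[0,0,0],[0,0,0]],"turn":[0,0,0,0,0,0,0],"claw":[0.25,0.25,0.25,0.25,0.25,0.25,0.25]}'
python3 - <<'E'
from h import *
s=manip.read_state();print(s['eef_pos'],s['eef_rot'],s['joints'])
p,d,c=shot('wrist','w7.png'); W=cloud(d,c)
X=np.array([.9946,-.1045]);Y=np.array([.1045,.9946]);o=np.array([588,-32.5])
j=np.stack([(W[...,:2]-o)@X,(W[...,:2]-o)@Y],-1)
for y in range(-105,110,15):
    m=(abs(j[...,1]-y)<5)&(d>0)&(W[...,2]<32)
    hi=j[m&(W[...,2]>22.3)&(j[...,0]>5)][:,0]; lo=j[m&(W[...,2]>17)&(W[...,2]<21.8)][:,0]; pl=m&(W[...,2]<16)&(j[...,0]>0)&(j[...,0]<30)
    print(y,np.percentile(hi,[1,3]).round(1) if len(hi) else 0,np.percentile(lo,[1,50,99]).round(1) if len(lo) else 0,'plate px',pl.sum())
m=(d>0)&(W[...,2]>77)&(W[...,2]<92)&(np.hypot(W[...,0]-595,W[...,1]-38)<40); m=comp(m); print('bar',rect(W[m]),np.median(W[m],0),m.sum())
cv2.imwrite('pics/w7c.png',cv2.resize(p[:,:,::-1],None,fx=1.5,fy=1.5))
E
```

```text
clock: 11.78
eef_pos: [577.3, -50.4, 43.8]
eef_rot: [-3.138, 0.0, 1.467]
wrist_force: [-15.8, 1.0, 12.3]
finger_gap: 15.0
finger_force: 40.0
clock: 12.28
eef_pos: [578.6, -50.6, 43.7]
eef_rot: [3.142, -0.0, 1.467]
wrist_force: [0.7, -1.0, 0.1]
finger_gap: 23.5
finger_force: 0.0
clock: 13.15
eef_pos: [578.2, -50.5, 193.3]
eef_rot: [-3.141, -0.0, 1.467]
wrist_force: [0.2, 0.2, -0.7]
finger_gap: 23.5
finger_force: 0.0
[578.20306652 -50.4889588  193.25672451] [-3.14078982e+00 -2.43748148e-05  1.46682442e+00] [-1.50195468e-01  3.93451563e-01  1.46911946e+00 -1.33071791e-05
  1.27982473e+00 -4.62197519e-02]
-105 [48.5 48.7] [-20.5  -5.9  11.8] plate px 33
-90 [42.8 43. ] [-21.7  -4.7  12.2] plate px 0
-75 [34.5 37.5] [-21.5  -4.8  12. ] plate px 0
-60 [18.4 19.3] [-21.4  -1.4  17.6] plate px 0
-45 [18.1 18.7] [-21.3   3.2  17.4] plate px 0
-30 [18.8 19.1] [-21.2   6.5  18.2] plate px 0
-15 [18.6 19.3] [-21.1   6.4  17.9] plate px 0
0 [18.3 19.3] [-20.9  -1.8  17.5] plate px 0
15 [18. 19.] [-22.   -2.4  17.1] plate px 0
30 [18.6 19.6] [-21.9  -2.   17.9] plate px 0
45 [18.3 19.3] [-188.5   -2.1   17.6] plate px 0
60 [18.5 19.3] [-21.6 -17.3  16.5] plate px 0
75 0 0 plate px 0
90 [18.3 19.3] [-21.3  -1.4  17.6] plate px 0
105 0 0 plate px 240
bar (array([593.6,  35.7]), np.float64(-0.2296), array([42.7, 11.1])) [593.23447813  35.7029085   84.28390079] 659
```

View pics/w7c.png

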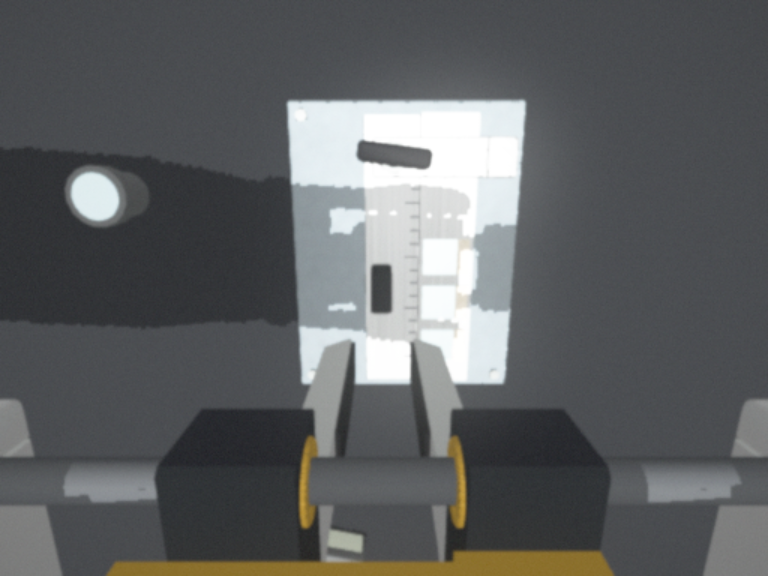

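The view shows the straightedge flush along the carrier, with the face at about column 420. Its ends are level and its grip is at (381,288). The bar is at (395,154), and screw ≈ 3.0 rad. Next I'll go to the bar.

```bash
python3 -m creep '{"slide":[[0.2,1.08,0],[0.2,1.08,0],[0.2,1.08,0],[0.2,1.08,0],[0.2,1.08,0],[0.2,1.08,0],[0.2,1.08,0],[0.2,1.08,0]],"turn":[0.18,0.18,0.18,0.18,0.18,0.18,0.18,0.18],"claw":[0.45,0.45,0.45,0.45,0.45,0.45,0.45,0.45]}' 40
python3 -m creep '{"slide":[[0,0,-2],[0,0,-3],[0,0,-1.5],[0,0,0],[0,0,0]],"turn":[0,0,0,0,0],"claw":[0.45,0.45,0.45,0.45,0.45]}'
python3 - <<'E'
from h import *
s=manip.read_state();print(s['eef_pos'],s['eef_rot'],s['joints'])
for cam in ['wrist','top']:
    p,d,c=shot(cam,cam+'8.png'); W=cloud(d,c)
    m=(d>0)&(W[...,2]>77)&(W[...,2]<92)&(np.hypot(W[...,0]-595,W[...,1]-38)<40)
    print(cam,m.sum(), rect(W[comp(m)]) if m.sum()>20 else '')
E
```

```text
clock: 14.2
eef_pos: [594.2, 36.2, 192.4]
eef_rot: [-3.141, -0.002, 2.913]
wrist_force: [1.2, 0.1, 0.4]
finger_gap: 42.3
finger_force: 0.0
clock: 14.82
eef_pos: [595.0, 35.8, 129.6]
eef_rot: [3.141, 0.001, 2.907]
wrist_force: [0.4, -0.1, 0.0]
finger_gap: 42.5
finger_force: 0.0
[594.96533338  35.80997908 129.61903584] [3.14135846e+00 1.04086692e-03 2.90677458e+00] [-1.32239727e-03  4.89771389e-01  1.48643657e+00 -1.41449090e-05
  1.16431788e+00 -1.33729519e+00]
wrist 901 (array([592.6,  36.8]), np.float64(-0.228), array([42.8, 10.9]))
top 1
```

View pics/wrist8.png

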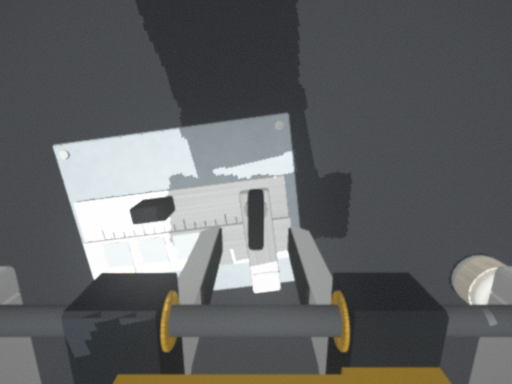

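The view shows the bar at (256,220), between and parallel to the fingers. I'll descend and grip.

```bash
python3 -m creep '{"slide":[[-0.06,0.04,-1.5],[0,0,-2.2],[0,0,-1.0],[0,0,0],[0,0,0],[0,0,0],[0,0,0],[0,0,0]],"turn":[0,0,0,0,0,0,0,0],"claw":[0.45,0.45,0.45,0.45,0,0,0,0]}' 40
python3 -m creep '{"slide":[[0,0,0],[0,0,0]],"turn":[0,0],"claw":[0,0]}'
```

```text
clock: 15.92
eef_pos: [594.2, 36.5, 82.1]
eef_rot: [3.141, 0.001, 2.907]
wrist_force: [0.6, 2.2, 2.5]
finger_gap: 11.7
finger_force: 40.0
clock: 16.18
eef_pos: [594.2, 36.5, 82.0]
eef_rot: [3.141, 0.001, 2.907]
wrist_force: [0.8, 4.2, 2.5]
finger_gap: 11.3
finger_force: 40.0
```

```bash
python3 -m creep '{"slide":[[0,0,-0.013],[0,0,-0.013],[0,0,-0.013],[0,0,-0.013],[0,0,-0.013],[0,0,-0.013],[0,0,-0.013],[0,0,-0.013]],"turn":[-0.16,-0.16,-0.16,-0.16,-0.16,-0.16,-0.16,-0.16],"claw":[0,0,0,0,0,0,0,0]}'
python3 -c "
from h import *
s=manip.read_state();print(s['eef_pos'],s['eef_rot'],s['moment'],s['joints'][5])"
```

```text
clock: 17.18
eef_pos: [594.1, 36.4, 81.0]
eef_rot: [3.141, -0.0, 1.622]
wrist_force: [0.8, 3.6, 2.8]
finger_gap: 11.7
finger_force: 40.0
[594.11027108  36.42577827  80.97831608] [ 3.14112881e+00 -2.18823642e-04  1.62160383e+00] [0.69404843 0.02497862 0.03179896] -0.051335917599524765
```

```bash
python3 -m creep '{"slide":[[0,0,-0.013],[0,0,-0.013],[0,0,-0.013],[0,0,-0.013],[0,0,-0.013],[0,0,-0.013],[0,0,-0.013],[0,0,-0.013]],"turn":[-0.16,-0.16,-0.16,-0.16,-0.16,-0.16,-0.16,-0.16],"claw":[0,0,0,0,0,0,0,0]}'
python3 -m creep '{"slide":[[0,0,-0.008],[0,0,-0.008],[0,0,-0.008],[0,0,-0.004],[0,0,0],[0,0,0]],"turn":[-0.1,-0.1,-0.1,-0.05,0,0],"claw":[0,0,0,0,0,0]}'
python3 -c "
from h import *
s=manip.read_state();print(s['eef_pos'],s['eef_rot'],s['moment'],s['joints'][5])"
```

```text
clock: 18.18
eef_pos: [594.1, 36.5, 79.9]
eef_rot: [-3.141, -0.0, 0.342]
wrist_force: [0.7, 4.2, 2.8]
finger_gap: 11.6
finger_force: 40.0
clock: 18.92
eef_pos: [594.1, 36.5, 79.6]
eef_rot: [-3.141, -0.0, -0.002]
wrist_force: [0.5, 5.3, 5.8]
finger_gap: 11.8
finger_force: 40.0
[594.10715953  36.49777402  79.6255608 ] [-3.14118545e+00 -4.52651001e-04 -2.00229890e-03] [ 1.22745288  0.12001434 -0.03332978] 1.5722305053845194
```

```bash
for i in 1 2 3; do [ $i = 1 ] && python3 -m creep '{"slide":[[0,0,-0.004],[0,0,0],[0,0,0]],"turn":[-0.05,0,0],"claw":[0,0,0]}' >/dev/null; [ $i = 2 ] && python3 -m creep '{"slide":[[0,0,-0.004],[0,0,0],[0,0,0]],"turn":[-0.05,0,0],"claw":[0,0,0]}'>/dev/null; [ $i = 3 ] && python3 -m creep '{"slide":[[0,0,0],[0,0,0],[0,0,0]],"turn":[-0.04,0,0],"claw":[0,0,0]}'>/dev/null
python3 -c "
from h import *
s=manip.read_state();print(s['eef_pos'],s['eef_rot'][2],s['wrist_force'],s['moment'],s['finger_gap'])"; done
```

```text
[594.1200663   36.51591752  79.58555503] -0.05205299420669385 [0.20640808 4.94636078 4.38494514] [ 1.20428754  0.11535568 -0.01786192] 11.77378734965634
[594.11962097  36.50785431  79.54648993] -0.10204717561079812 [0.19911249 5.01048077 5.21157212] [ 1.17395408  0.17391895 -0.02209208] 11.579173486301487
[594.13108282  36.49682665  79.53894589] -0.14134582761190972 [1.7141821  5.04696138 3.20785143] [1.1382529  0.04107252 0.46452086] 11.631302566756794
```

The moment jumps to 0.46 Nm, well above the friction, at yaw ≈ -0.104, where the bar lies along the arm, so the screw is seated. Now I'll back off to yaw ≈ 1.467.

```bash
python3 -m creep '{"slide":[[0,0,0],[0,0,0],[0,0,0.012],[0,0,0.013],[0,0,0.013],[0,0,0.013],[0,0,0.013],[0,0,0.013]],"turn":[-0.02,0.06,0.16,0.16,0.16,0.16,0.16,0.16],"claw":[0,0,0,0,0,0,0,0]}'
python3 -m creep '{"slide":[[0,0,0.013],[0,0,0.013],[0,0,0.013],[0,0,0.009],[0,0,0],[0,0,0]],"turn":[0.16,0.16,0.16,0.12,0,0],"claw":[0,0,0,0,0,0]}'
python3 - <<'E'
from h import *
s=manip.read_state();print(s['eef_pos'],s['eef_rot'],s['moment'],s['joints'][5])
p,d,c=shot('wrist','w9.png'); W=cloud(d,c)
p2,d2,c2=shot('scene','s9.png')
cv2.imwrite('pics/s9c.png',np.hstack([cv2.resize(p2[130:330,130:380,::-1],(500,400)),cv2.resize(p[:,100:340,::-1],(250,400))]))
E
```

```text
clock: 21.05
eef_pos: [594.1, 36.4, 80.3]
eef_rot: [-3.142, -0.0, 0.862]
wrist_force: [0.8, 5.1, 4.5]
finger_gap: 11.7
finger_force: 40.0
clock: 21.8
eef_pos: [594.1, 36.4, 80.8]
eef_rot: [3.141, -0.0, 1.457]
wrist_force: [0.2, 4.6, 4.8]
finger_gap: 11.9
finger_force: 40.0
[594.10149881  36.40299214  80.772194  ] [ 3.14123379e+00 -3.13361738e-04  1.45690039e+00] [ 1.00906245 -0.04041205  0.05364011] 0.11330143527790701
```

View pics/s9c.png

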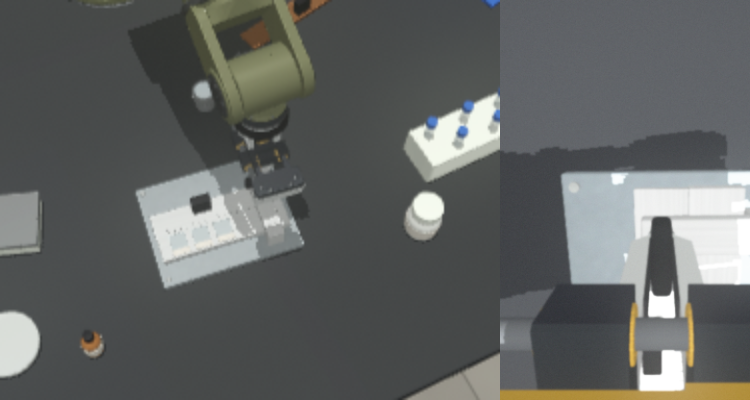

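The view shows the bar gripped crosswise to the arm and the straightedge still along the carrier. I'll do one numeric check of flushness before handing in.

```bash
python3 - <<'E'
from h import *
X=np.array([.9946,-.1045]);Y=np.array([.1045,.9946]);o=np.array([587.3,-33.5])
for cam in ['scene','wrist']:
    p,d,c=shot(cam); W=cloud(d,c); j=np.stack([(W[...,:2]-o)@X,(W[...,:2]-o)@Y],-1)
    for y in [-90,-70,-50,0,20,40,90]:
        m=(abs(j[...,1]-y)<7)&(d>0)&(abs(j[...,0])<50)
        lo=j[m&(W[...,2]>17)&(W[...,2]<22)][:,0]; hi=j[m&(W[...,2]>23)&(W[...,2]<30)][:,0]; pl=m&(W[...,2]<15.5)&(j[...,0]>5)&(j[...,0]<35)
        if len(lo)>5 and len(hi)>5: print(cam,y,np.percentile(lo,[2,98]).round(1),np.percentile(hi,2).round(1),pl.sum())
E
```

```text
scene -90 [-18.9  43.3] -8.0 0
scene -70 [-18.6  34.1] -14.8 0
scene -50 [-18.7  32.6] -16.0 0
scene 0 [-19.1  39.4] -4.3 0
scene 20 [-22.8  45.1] 18.3 0
scene 40 [-19.5  39.3] -12.1 0
scene 90 [15.  46.8] 21.5 0
wrist 20 [-10.8   6.7] 31.6 0
wrist 90 [-20.8  17.8] 18.6 0
```

The near edge stays parallel (-18.6 to -19.5) with no plate gap visible, so the straightedge is still flush. Handing in.

```bash
python3 -c "
from cell import manip
print(manip.sign_off())"
```

```text
the job is handed in; nothing more can be done
None
```

I placed the straightedge flush against the carrier, seated the screw and backed it off about 1.56 rad with the gripper still holding the bar, and handed the job in; the sign-off returned no verdict.

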